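# Hold a nest of cleaning baskets over the ultrasonic cleaner

### The job

The brass fittings in the small slotted basket are due for the ultrasonic cleaner: on the bench, nest the small basket in the medium one and the medium one in the large one, each sitting flat on the floor of the next, with the fittings kept in the small basket. Then lift the whole nest by the large basket's upright handle, carry it over the things standing in between, and stop with it hovering about 2 cm above the rim of the cleaner's open tank: level, centred over the opening, long sides along the tank's long sides, and without ever bumping the cleaner. Finish there still holding it steady, ready to go in (do not lower it, set it down or let go), and leave everything else on the bench where it stands.

Things in the scene. Friction and masses are not known exactly. Their poses are not given: they have to be found in the camera images.
- basket_large: Largest of three slotted stainless baskets, open-topped, rectangular: 120 mm long (its x), 104 mm wide (its y), walls 50 mm high, walls and floor 3 mm thick; an upright strap handle on the middle of its +y long wall. Origin: centre of the underside; z up. About 0.22 kg. Starts empty in mid-bench, handle on the robot's left.
- basket_medium: Medium of three slotted stainless baskets, open-topped, rectangular: 92 mm long (its x), 72 mm wide (its y), walls 44 mm high, walls and floor 3 mm thick; an upright strap handle on the middle of its +y long wall. Origin: centre of the underside; z up. About 0.11 kg. Starts empty on the robot's left, turned about half round: handle on the robot's right.
- basket_small: Smallest of three slotted stainless baskets, open-topped, rectangular: 60 mm long (its x), 40 mm wide (its y), walls 38 mm high, walls and floor 3 mm thick; an upright strap handle on the middle of its +y long wall. Origin: centre of the underside; z up. About 0.07 kg. Starts on the robot's left, handle to the left, with two loose brass fittings in it.
- handle_large (a point): Top centre of the large basket's handle, 120 mm above its underside and 52 mm to +y of its middle. A flat steel strap, 20 mm wide (along the basket's x), 8 mm thick (along y), vertical, bare from the rim up; pinch it from above across either. Axes as the basket's.
- handle_medium (a point): Top centre of the medium basket's handle, 106 mm above its underside and 36 mm to +y of its middle. A flat steel strap, 20 mm wide (along the basket's x), 8 mm thick (along y), vertical, bare from the rim up; pinch it from above across either. Axes as the basket's.
- handle_small (a point): Top centre of the small basket's handle, 92 mm above its underside and 20 mm to +y of its middle. A flat steel strap, 20 mm wide (along the basket's x), 8 mm thick (along y), vertical, bare from the rim up; pinch it from above across either. Axes as the basket's.
- fitting1: Small brass fitting, 15 mm diameter, 18 mm tall, 15 g, loose in the small basket; it may fall over there. Origin: centre of one end.
- fitting2: A second brass fitting like fitting1, also loose in the small basket.
- cleaner: Bench-top ultrasonic cleaner, a fixed steel box 200 mm (its x axis) by 185 mm (its y axis), flange 204 x 191 mm, 155 mm tall, open on top (its lid lies elsewhere on the bench), front panel to its -x side, on the right of the bench. Origin: centre of its underside.
- tank_mouth (a point): Centre of the cleaner's open tank at the height of its rim, 155 mm above the bench. The opening is 165 mm long along this point's x axis and 150 mm wide along its y axis; z up. The tank is 75 mm deep.
- filter: Bystander: grey spin-on oil filter standing on the bench between the large basket and the cleaner, 66 mm diameter, 86 mm tall. Origin: centre of its underside.
- additive: Bystander: white plastic bottle with a black cap standing between the large basket and the cleaner, 52 mm diameter, 125 mm tall. Origin: centre of its underside.
- bearing: Bystander: steel ball bearing lying flat, 47 mm outside, 20 mm bore, 14 mm high. Origin: centre of its underside.
- wrench: Bystander: steel wrench 170 mm long lying flat, left of the large basket. Origin: about its middle, underside.
- aerosol: Bystander: blue aerosol can, 65 mm diameter, 182 mm tall, at the back. Origin: centre of its underside.
- carton: Bystander: cardboard carton 78 x 78 mm, 100 mm tall, at the back. Origin: centre of its underside.
- screwdriver: Bystander: screwdriver 200 mm long lying on the bench, on the left. Origin: about its middle, underside.
- grease_jar: Bystander: yellow jar with a steel lid, 72 mm diameter, 75 mm tall, at the back left. Origin: centre of its underside.
Not all that is in view belongs to the job. What is shaped like the basket_large but orange is not meant.

How it is judged:
By the outcome, as a careful person would: the job done as asked, in the order asked, and still so for the second after the job is handed in, while the arm keeps its last pose, push and grip.
It also fails if it takes over 72 s, if anything falls off the work surface, if the arm or the gripper's body presses on something with over 40 N, if the wrist force passes 120 N, or if a joint passes its speed limit or range.

### The arm

A 6-joint arm with a two-finger parallel gripper is mounted at the origin on the work surface. World frame = base frame: x ahead of the robot, y to its left, z up, the work surface at z = 0. Lengths are in m, angles in rad, forces in N, time in s.
With the tool pointing down it reaches from about 0.375 to 0.9 m from the base axis. Payload 3.1 kg.
Tool frame: the origin (TCP) lies midway between the tips of the shut fingers; the grasp point (between the pads) lies 19 mm behind it; z points along the fingers, y is the line along which they close (so a half turn about z gives the same grasp; the last joint's range is limited). The gripper opens to 87 mm and grips with 3 to 60 N. Pads are 19 mm wide; open, the fingers measure 117 mm over their backs; the gripper's body (75 mm by 190 mm) begins 51 mm behind the grasp point.
Start: joints at [1.125, 0.527, 1.433, -0, 1.181, -0.178], TCP at [0.165, 0.603, 0.223] pointing down, gripper open.
Joint ranges: [-3.08, 3.08], [-0.75, 2.2], [0.22, 2.44], [-1.43, 4.57], [0, 2.65], [-2.85, 2.85]. Speed limits (rad/s): [2.79, 2.79, 3.14, 3.14, 3.14, 3.14].

### API

Orientations are given as a unit quaternion [x, y, z, w].
In Python, from rig import get_obs, cams, job gives the robot as it stands.
- The arm moves only by the tool servo_tool, never from a script. Its argument "moves" is text: rows parted by semicolons, each of 5 numbers parted by spaces: the shift along the tool's x, y, z in m, then the turn about the tool's z in degrees, then the finger opening in m, from 0 to 0.087. In form: dx dy dz spin claw; .... A call has 1 to 10 rows; each row is the pose to reach, as a shift and turn from the pose commanded when the call began, along the tool's axes at that moment; what a row does not reach only later rows make up. A row lasts 1/12 s, in which the tool goes at most 41.7 mm and 7.16 degrees, less where a joint would pass 70% of its speed; a pose out of reach is approached as far as the arm can. A call with a gripper value outside its range is refused whole. The fingers move at their own pace and stop on an object; "grip_force" is the grip in N (left out, the last holds). Time passes only in rows, so rows that repeat a pose let the fingers close. It gives the time, the measured TCP pose, the force, the opening and the grip force at its end, in the units of the state.
- get_obs(): the state, without advancing time (a new reading comes with each control period).
- cams.camera(name): name is "side" or "top"; returns the picture (480x640x3 uint8, blue, green, red); there is no depth.
- cams.camera_model(name): a dict with "fx", "fy", "cx", "cy" (pixels), "R" (3x3) and "t" (3): a world point X has camera coordinates R X + t. Camera axes: x right, y down, z forward; pixel columns grow to the right and rows downward; lengths in m; the calibration is good to about 2 mm. A picture is of the moment at which its call begins. camera_model takes no time and is no camera call.
- job.hand_in(): hands the job in; it is judged then, once.
The state is a dict: "time": time; "q": joint angles; "joint_velocities": joint speeds; "joint_torque": joint torques, N m; "position": TCP position; "tool_rot": TCP orientation; "ft_force": force on the tool from outside, world axes, zero at the start; "moment": the same for the moment, N m; "grip_width": finger opening in m; "grip_force": force on a finger pad.
Only numpy, scipy, OpenCV 4.12 (cv2) and the standard library are available. Lean on these libraries where they do the work, as an engineer would, in place of code of your own. Each camera call takes 0.05 s, during which the arm holds its last target. There are 200 camera calls.

## Working session

There is one attempt and no reset: what is moved stays moved. The work goes in short steps, Python scripts to look and compute and a tool call to move; the robot and the scene stay as the last step left them, time stands still between calls to the robot, and variables do not carry over. Pictures are saved under pics/ and viewed, at most 10 in all, crops included, and the job is handed in when it is done.

Besides the shell and the picture viewer there is one more tool, called after "Call:" as name(argument=value, ...) on one line, values as JSON. servo_tool: Moves the arm, as the interface text tells. Its arguments: {"type":"object","properties":{"moves":{"type":"string"},"grip_force":{"type":"number"}},"required":["moves"]}

```bash
mkdir -p pics
python3 - <<'E'
from rig import get_obs,cams
import cv2
for n in("side","top"):
    cv2.imwrite(f"pics/{n}0.png",cams.camera(n)); m=cams.camera_model(n); print(n,m)
print(get_obs())
E
```

```text
side {'fx': 508.73946074803564, 'fy': 508.73946074803564, 'cx': 313.84828499981353, 'cy': 247.54615177190283, 'R': array([[ 0.91767358, -0.39649015,  0.02589909],
       [-0.16337322, -0.43593673, -0.8850245 ],
       [ 0.36219386,  0.80793238, -0.46482349]]), 't': array([-0.47371289,  0.2109978 ,  0.93895291])}
top {'fx': 565.5930081956803, 'fy': 565.5930081956803, 'cx': 320.65177962661045, 'cy': 238.1579079581422, 'R': array([[ 0.01017558, -0.99994148, -0.00367248],
       [-0.99464817, -0.00974394, -0.10285952],
       [ 0.10281772,  0.00469948, -0.99468911]]), 't': array([0.03746922, 0.49950047, 1.20519005])}
{'time': 0.1, 'q': array([ 1.12553240e+00,  5.28356978e-01,  1.43376716e+00, -2.22051160e-05,
        1.18139127e+00, -1.78496277e-01]), 'joint_velocities': array([ 0.00269142, -0.00167673, -0.00323905,  0.0001178 ,  0.00189543,
        0.00065676]), 'joint_torque': array([ 8.71186830e-05, -4.40988028e+01, -1.77151161e+01,  6.35224278e-02,
        5.33306727e-02, -3.37655672e-05]), 'position': array([0.16444884, 0.60230014, 0.22168168]), 'tool_rot': array([ 1.32984419e-01,  9.91117662e-01, -9.18146808e-04, -2.85224436e-04]), 'ft_force': array([0.47729581, 0.01214161, 0.14396451]), 'moment': array([ 0.02515773, -0.02701249,  0.00692492]), 'grip_force': 0.0, 'grip_width': 0.08684350758061413}
```

View pics/top0.png

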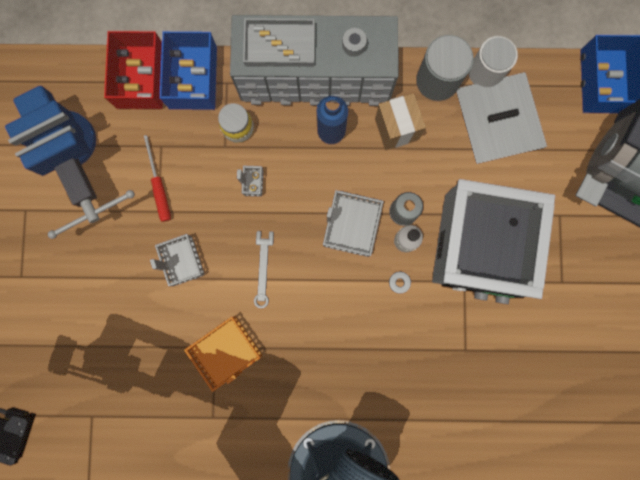

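View pics/side0.png

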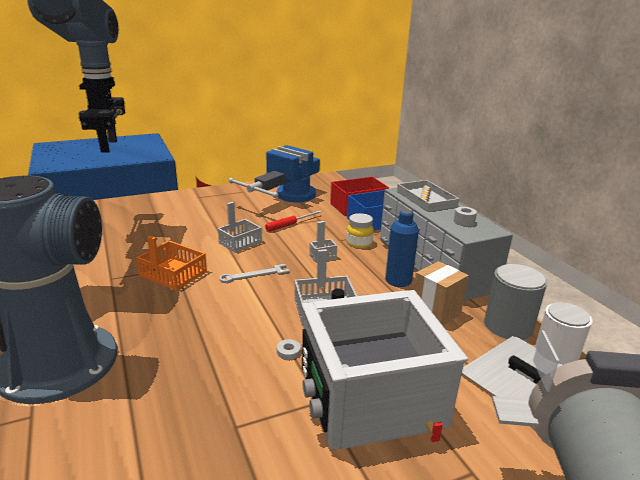

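The top view shows the large basket at about (353,223), medium (180,260), small (252,180), tank (500,240), filter (407,208), additive (408,238). In the side view the arm is at upper left. Next I zoom in on the baskets.

Run:
```python
import cv2,numpy as np
t=cv2.imread("pics/top0.png"); s=cv2.imread("pics/side0.png")
f=lambda im,u,v,w,h:cv2.resize(im[v:v+h,u:u+w],(400,300),interpolation=cv2.INTER_CUBIC)
cv2.imwrite("pics/z1.png",np.vstack([np.hstack([f(t,140,220,80,60),f(t,212,150,80,60)]),np.hstack([f(t,310,180,88,66),f(s,200,190,160,120)])]))
```

```text
(no output)
```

View pics/z1.png

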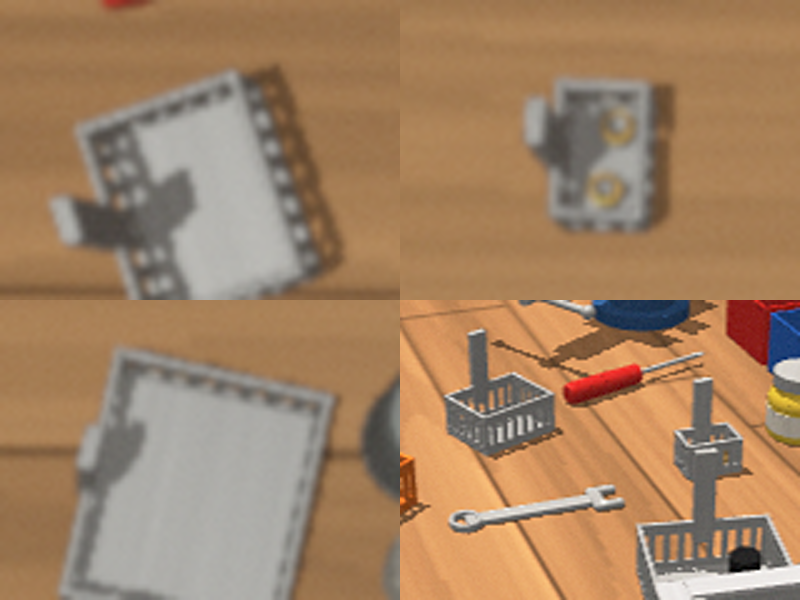

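All three handles stand on the baskets' left (+y) walls in the picture. That includes the medium one, although the text says right. Zooming again so that all the corners are in frame.

Run:
```python
import cv2,numpy as np
t=cv2.imread("pics/top0.png")
f=lambda im,u,v,w,h:cv2.resize(im[v:v+h,u:u+w],(400,300),interpolation=cv2.INTER_CUBIC)
cv2.imwrite("pics/z2.png",np.vstack([np.hstack([f(t,140,230,80,60),f(t,222,155,56,42)]),np.hstack([f(t,312,186,96,72),f(t,424,172,176,132)])]))
```

```text
(no output)
```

View pics/z2.png

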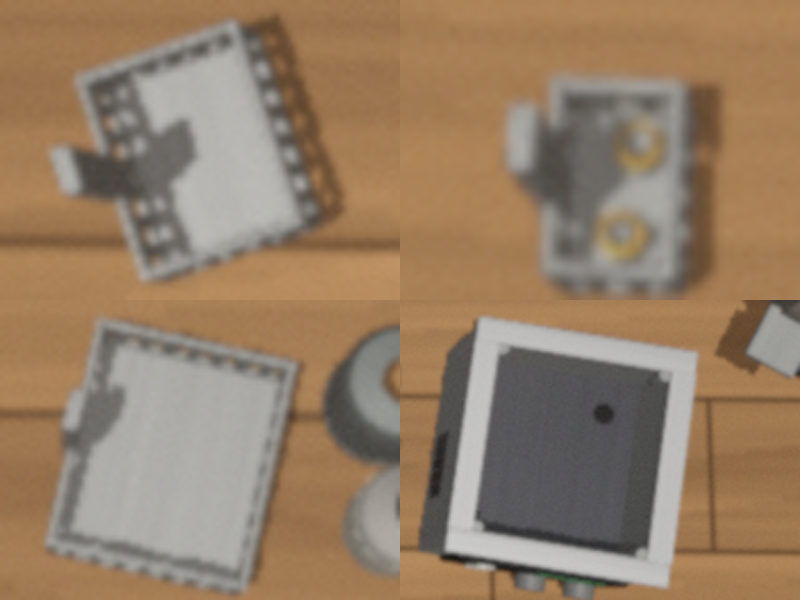

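Corner pixels in the zoomed panels, which I convert below. The medium rim is at (77,78), (238,22), (306,224), (145,280). The tank opening's corners are near (100,45), (272,72), (245,255), (75,227).

```bash
cat > geo.py <<'E'
import numpy as np
from rig import cams
def ray(n,p,z):
    m=cams.camera_model(n); d=m['R'].T@[(p[0]-m['cx'])/m['fx'],(p[1]-m['cy'])/m['fy'],1]; c=-m['R'].T@m['t']
    return c+d*(z-c[2])/d[2]
def proj(n,X):
    m=cams.camera_model(n); q=m['R']@np.array(X)+m['t']; return m['fx']*q[0]/q[2]+m['cx'],m['fy']*q[1]/q[2]+m['cy']
E
python3 - <<'E'
from geo import *
def go(name,o,s,z,pts,h=None,hz=0):
    P=np.array([ray("top",(o[0]+p[0]/s,o[1]+p[1]/s),z) for p in pts])[:,:2]  # TL,TR,BR,BL
    c=P.mean(0); ux=(P[0]+P[1]-P[2]-P[3])/2; uy=(P[0]+P[3]-P[1]-P[2])/2
    print(name,"c",c.round(4),"Lx",np.linalg.norm(ux).round(4),"Ly",np.linalg.norm(uy).round(4),"yaw x",np.degrees(np.arctan2(ux[1],ux[0])).round(1),"yaw y-90",(np.degrees(np.arctan2(uy[1],uy[0]))-90).round(1))
    if h:
        H=ray("top",(o[0]+h[0]/s,o[1]+h[1]/s),hz); d=H[:2]-c
        print("  handle",H.round(4),"off",np.linalg.norm(d).round(4),"dir-90",(np.degrees(np.arctan2(d[1],d[0]))-90).round(1),"sidepix",np.round(proj("side",H)))
go("med",(140,230),5,.044,[(77,78),(238,22),(306,224),(145,280)],(67,170),.106)
go("small",(222,155),50/7,.038,[(150,75),(288,80),(282,280),(143,275)],(121,140),.092)
go("large",(312,186),25/6,.05,[(98,20),(298,60),(247,288),(47,248)],(75,118),.12)
go("flange",(424,172),400/176,.155,[(80,18),(297,52),(268,287),(46,253)])
go("mouth",(424,172),400/176,.155,[(100,45),(272,72),(245,255),(75,227)])
for n,p,z in(("filter",(407,205),.086),("add",(413,234),.125),("aero",(332,106),.182)):print(n,ray("top",p,z).round(3))
E
```

```text
med c [0.447  0.3462] Lx 0.092 Ly 0.0724 yaw x 20.5 yaw y-90 19.9
  handle [0.4348 0.3805 0.106 ] off 0.0364 dir-90 19.6 sidepix [230. 203.]
small c [0.6242 0.1928] Lx 0.062 Ly 0.0423 yaw x -0.5 yaw y-90 -1.6
  handle [0.6238 0.2138 0.092 ] off 0.021 dir-90 1.2 sidepix [320. 222.]
large c [ 0.5303 -0.0274] Lx 0.121 Ly 0.1046 yaw x -12.3 yaw y-90 -10.9
  handle [0.5379 0.0236 0.12  ] off 0.0516 dir-90 -8.5 sidepix [320. 251.]
flange c [ 0.4883 -0.3069] Lx 0.2048 Ly 0.1889 yaw x -8.8 yaw y-90 -8.3
mouth c [ 0.4903 -0.3071] Lx 0.1594 Ly 0.1473 yaw x -9.3 yaw y-90 -8.7
filter [ 0.564 -0.137  0.086]
add [ 0.499 -0.143  0.125]
aero [0.742 0.022 0.182]
```

Call:
servo_tool(moves="-0.02 -0.01 0 5 0.06;-0.06 -0.03 0 12 0.06;-0.546 -0.254 0 74.7 0.06;-0.546 -0.254 0 74.7 0.06;-0.546 -0.254 0 74.7 0.06;-0.546 -0.254 0 74.7 0.06;-0.546 -0.254 0 74.7 0.06;-0.546 -0.254 0 74.7 0.06;-0.546 -0.254 0 74.7 0.06;-0.546 -0.254 0 74.7 0.06")

```text
time: 0.93
position: [0.4686, 0.344, 0.2222]
tool_rot: [0.675, 0.738, -0.0, -0.0]
ft_force: [0.4, 0.5, -0.7]
grip_width: 0.0599
grip_force: 0.0
```

Call:
servo_tool(moves="-0.143 0.143 0 5.2 0.06;-0.143 0.143 0 5.2 0.06;-0.143 0.143 0 5.2 0.06;-0.143 0.143 0 5.2 0.06;-0.143 0.143 0 5.2 0.06;-0.143 0.143 0.03 5.2 0.06;-0.143 0.143 0.06 5.2 0.06;-0.143 0.143 0.09 5.2 0.06;-0.143 0.143 0.105 5.2 0.06;-0.143 0.143 0.105 5.2 0.06")

```text
time: 1.77
position: [0.6198, 0.2159, 0.1124]
tool_rot: [0.706, 0.708, -0.004, -0.003]
ft_force: [-0.6, -0.9, -0.4]
grip_width: 0.0599
grip_force: 0.0
```

Run:
```python
from rig import cams,get_obs
import cv2,numpy as np
s=cams.camera("side");t=cams.camera("top")
f=lambda im,u,v,w,h:cv2.resize(im[v:v+h,u:u+w],(400,300),interpolation=cv2.INTER_CUBIC)
cv2.imwrite("pics/a1.png",np.hstack([f(s,270,150,100,75),f(t,212,150,80,60)]))
o=get_obs();print(o['position'],o['tool_rot'],o['q'])
```

```text
[0.62316514 0.21678958 0.11688895] [ 7.05766937e-01  7.08443606e-01 -6.67180265e-04 -4.91734705e-04] [1.65741143e-01 6.96917559e-01 1.42655330e+00 2.64621958e-05
 1.01977927e+00 1.61941886e-01]
```

View pics/a1.png

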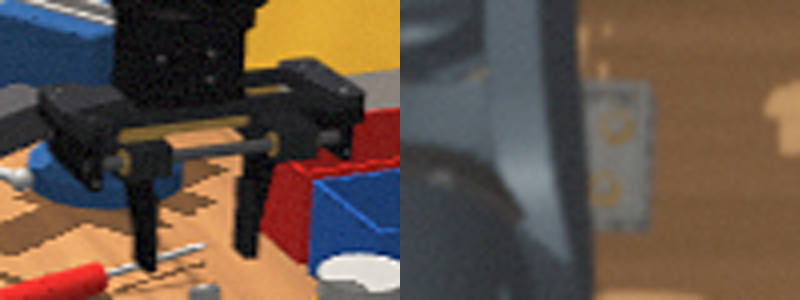

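The fingers straddle the small handle; its top is at (205,290) in the left crop. Descending and gripping.

Call:
servo_tool(moves="-0.003 0.001 0.02 0 0.06;-0.003 0.001 0.045 0 0.06;-0.003 0.001 0.062 0 0.06;-0.003 0.001 0.069 0 0.06;-0.003 0.001 0.069 0 0.06;-0.003 0.001 0.069 0 0.03;-0.003 0.001 0.069 0 0.01;-0.003 0.001 0.069 0 0.01;-0.003 0.001 0.069 0 0.01;-0.003 0.001 0.069 0 0.01", grip_force=30)

```text
time: 2.7
position: [0.625, 0.214, 0.0495]
tool_rot: [0.706, 0.708, 0.001, 0.0]
ft_force: [0.2, 0.4, -0.1]
grip_width: 0.0339
grip_force: 0.0
```

Call:
servo_tool(moves="0 0 0 0 0.01;0 0 0 0 0.01;0 0 -0.004 0 0.01;0 0 -0.012 0 0.01;0 0 -0.025 0 0.01;0 0 -0.042 0 0.01;0 0 -0.06 0 0.01;0 0 -0.078 0 0.01;0 0 -0.095 0 0.01;0 0 -0.11 0 0.01")

```text
time: 3.53
position: [0.625, 0.214, 0.1613]
tool_rot: [0.706, 0.708, 0.001, 0.001]
ft_force: [0.5, 0.3, -0.5]
grip_width: 0.0198
grip_force: 30.0
```

Call:
servo_tool(moves="0.004 -0.006 0 -1 0.01;0.018 -0.022 0 -3 0.01;0.037 -0.046 0 -5 0.01;0.059 -0.073 0 -8 0.01;0.082 -0.102 0 -11 0.01;0.104 -0.13 0 -14 0.01;0.123 -0.154 0 -17 0.01;0.137 -0.171 0 -19 0.01;0.144 -0.18 0 -20 0.01;0.147 -0.183 0 -20 0.01")

```text
time: 4.37
position: [0.4385, 0.361, 0.1585]
tool_rot: [0.571, 0.821, -0.001, -0.0]
ft_force: [-0.4, 0.1, -1.7]
grip_width: 0.0196
grip_force: 30.0
```

Call:
servo_tool(moves="0 0 0 0 0.01;0 0 0 0 0.01")

```text
time: 4.53
position: [0.442, 0.3599, 0.1586]
tool_rot: [0.572, 0.82, 0.0, 0.001]
ft_force: [-0.0, -0.1, -0.9]
grip_width: 0.0197
grip_force: 30.0
```

Run:
```python
from rig import cams,get_obs
import cv2,numpy as np
s=cams.camera("side");t=cams.camera("top")
f=lambda im,u,v,w,h:cv2.resize(im[v:v+h,u:u+w],(400,300),interpolation=cv2.INTER_CUBIC)
cv2.imwrite("pics/a2.png",np.hstack([f(s,190,140,120,90),f(t,140,215,100,75)]))
o=get_obs();print(o['position'],o['tool_rot'],o['q'],o['ft_force'])
```

```text
[0.44244073 0.3594451  0.15857414] [5.72762178e-01 8.19721439e-01 3.06139521e-04 3.95648831e-04] [ 4.86524111e-01  5.36200503e-01  1.63575735e+00 -5.14725801e-04
  9.68728730e-01  1.35762396e-01] [ 0.50846587 -0.64003371 -2.28122094]
```

View pics/a2.png

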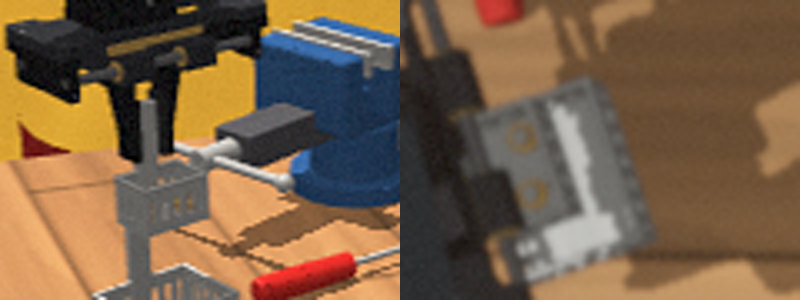

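The small basket hangs level with both fittings inside (top crop: (520,137) and (535,193)), over the medium basket. Lowering.

Call:
servo_tool(moves="0 0 0.01 0 0.01;0 0 0.026 0 0.01;0 0 0.045 0 0.01;0 0 0.063 0 0.01;0 0 0.078 0 0.01;0 0 0.088 0 0.01;0 0 0.095 0 0.01;0 0 0.099 0 0.01;0 0 0.101 0 0.01;0 0 0.101 0 0.01")

```text
time: 5.47
position: [0.4412, 0.3601, 0.0575]
tool_rot: [0.572, 0.82, 0.0, 0.0]
ft_force: [0.3, -0.0, -1.2]
grip_width: 0.0201
grip_force: 30.0
```

Call:
servo_tool(moves="0 0 0.001 0 0.01;0 0 0.002 0 0.01;0 0 0.003 0 0.01;0 0 0.004 0 0.01;0 0 0.004 0 0.01")

```text
time: 5.88
position: [0.4409, 0.3602, 0.0536]
tool_rot: [0.572, 0.82, 0.0, 0.0]
ft_force: [0.3, 0.1, -0.5]
grip_width: 0.02
grip_force: 30.0
```

Call:
servo_tool(moves="0 0 0.001 0 0.01;0 0 0.001 0 0.01;0 0 0.002 0 0.01;0 0 0.002 0 0.01")

```text
time: 6.22
position: [0.441, 0.3603, 0.0518]
tool_rot: [0.572, 0.82, 0.0, 0.0]
ft_force: [-0.1, 0.4, 0.9]
grip_width: 0.02
grip_force: 30.0
```

Call:
servo_tool(moves="0 0 0 0 0.035;0 0 0 0 0.05;0 0 0 0 0.05;0 0 0 0 0.05;0 0 -0.004 0 0.05;0.003 0 -0.01 0 0.05;0.009 0 -0.01 0 0.05;0.015 0 -0.01 0 0.05;0.021 0.001 -0.01 0 0.05;0.021 0.001 -0.01 0 0.05")

```text
time: 7.05
position: [0.4343, 0.3817, 0.0617]
tool_rot: [0.571, 0.821, 0.0, 0.0]
ft_force: [0.3, -0.5, 1.3]
grip_width: 0.0497
grip_force: 0.0
```

Run:
```python
from rig import cams,get_obs
import cv2,numpy as np
s=cams.camera("side");t=cams.camera("top")
f=lambda im,u,v,w,h:cv2.resize(im[v:v+h,u:u+w],(400,300),interpolation=cv2.INTER_CUBIC)
cv2.imwrite("pics/a3.png",np.hstack([f(s,190,170,100,75),f(t,140,220,90,67)]))
o=get_obs();print(o['position'],o['tool_rot'],o['grip_width'],o['ft_force'])
```

```text
[0.43430986 0.3806699  0.06143023] [ 5.71565475e-01  8.20556459e-01 -6.84126540e-05  2.25594103e-05] 0.049407603119557324 [-0.40282891 -0.41307386  0.49778724]
```

View pics/a3.png

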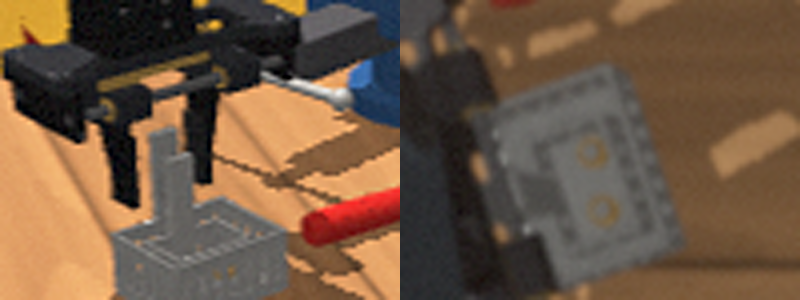

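Small basket sits flat in the medium with both fittings, and the fingers straddle the medium handle. Gripping and lifting.

Call:
servo_tool(moves="0 0 0 0 0.03;0 0 0 0 0.01;0 0 0 0 0.01;0 0 0 0 0.01;0 0 0 0 0.01;0 0 0 0 0.01", grip_force=50)

```text
time: 7.65
position: [0.4349, 0.3802, 0.0616]
tool_rot: [0.572, 0.82, 0.0, 0.0]
ft_force: [0.2, 0.6, -0.1]
grip_width: 0.0194
grip_force: 49.9
```

Call:
servo_tool(moves="0 0 -0.003 0 0.01;0 0 -0.01 0 0.01;0 0 -0.022 0 0.01;0 0 -0.038 0 0.01;0 0 -0.058 0 0.01;0 0 -0.08 0 0.01;0 0 -0.102 0 0.01;0 0 -0.124 0 0.01;0 0 -0.142 0 0.01;0 0 -0.15 0 0.01")

```text
time: 8.48
position: [0.4357, 0.381, 0.2154]
tool_rot: [0.572, 0.82, 0.003, 0.001]
ft_force: [0.5, 0.3, -2.2]
grip_width: 0.0198
grip_force: 49.9
```

Call:
servo_tool(moves="-0.004 0 0 0 0.01;-0.016 -0.001 0 1 0.01;-0.031 -0.003 0 2.5 0.01;-0.05 -0.005 0 4 0.01;-0.074 -0.007 0 6 0.01;-0.097 -0.009 0 8 0.01;-0.12 -0.011 0 10 0.01;-0.144 -0.013 0 11.5 0.01;-0.167 -0.015 0 13 0.01;-0.19 -0.017 0 15 0.01")

```text
time: 9.32
position: [0.4831, 0.1936, 0.2098]
tool_rot: [0.675, 0.738, -0.002, -0.001]
ft_force: [0.1, -1.0, -2.3]
grip_width: 0.0194
grip_force: 49.9
```

Call:
servo_tool(moves="-0.024 0.004 0 2 0.01;-0.048 0.008 0 4 0.01;-0.072 0.012 0 6 0.01;-0.096 0.016 0 8 0.01;-0.12 0.02 0 10 0.01;-0.143 0.024 0 12 0.01;-0.163 0.028 0 14 0.01;-0.18 0.031 0 15 0.01;-0.191 0.033 0 16 0.01;-0.196 0.034 0 16.2 0.01")

```text
time: 10.15
position: [0.5353, 0.0019, 0.2103]
tool_rot: [0.773, 0.635, -0.001, -0.001]
ft_force: [1.3, 0.1, -2.7]
grip_width: 0.0197
grip_force: 49.9
```

Call:
servo_tool(moves="0 0 0 0 0.01;0 0 0 0 0.01;0 0 0 0 0.01")

```text
time: 10.4
position: [0.5352, 0.0048, 0.2112]
tool_rot: [0.771, 0.637, -0.0, -0.001]
ft_force: [-0.3, 0.2, -3.1]
grip_width: 0.0196
grip_force: 49.9
```

Run:
```python
from rig import cams,get_obs
import cv2,numpy as np
s=cams.camera("side");t=cams.camera("top")
f=lambda im,u,v,w,h:cv2.resize(im[v:v+h,u:u+w],(400,300),interpolation=cv2.INTER_CUBIC)
cv2.imwrite("pics/a4.png",np.hstack([f(s,250,160,160,120),f(t,300,170,120,90)]))
o=get_obs();print(o['position'],o['tool_rot'],np.degrees(o['q'][0]-o['q'][5]),o['ft_force'])
```

```text
[0.53554658 0.00491246 0.21147387] [ 7.71102700e-01  6.36710710e-01 -1.03136408e-04 -2.95173506e-04] -10.899107485535822 [-0.20188601  0.63986468 -2.62039131]
```

View pics/a4.png

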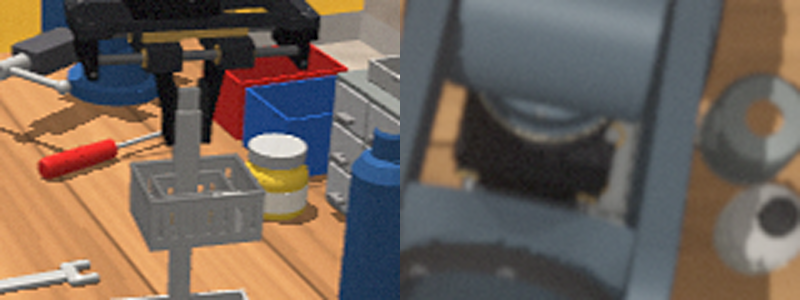

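The medium basket hangs level above the large one (side crop (195,200)), held by its strap between the fingers. Lowering into the large basket.

Call:
servo_tool(moves="0 0 0.006 0 0.01;0 0 0.02 0 0.01;0 0 0.038 0 0.01;0 0 0.058 0 0.01;0 0 0.078 0 0.01;0 0 0.097 0 0.01;0 0 0.113 0 0.01;0 0 0.126 0 0.01;0 0 0.136 0 0.01;0 0 0.141 0 0.01")

```text
time: 11.33
position: [0.5353, 0.0044, 0.0691]
tool_rot: [0.771, 0.636, -0.001, -0.001]
ft_force: [0.3, -0.1, -2.3]
grip_width: 0.0195
grip_force: 49.9
```

Call:
servo_tool(moves="0 0 0.001 0 0.01;0 0 0.002 0 0.01;0 0 0.003 0 0.01;0 0 0.004 0 0.01;0 0 0.004 0 0.01")

```text
time: 11.75
position: [0.5364, 0.0039, 0.067]
tool_rot: [0.772, 0.636, 0.0, 0.0]
ft_force: [-0.2, 0.9, -1.8]
grip_width: 0.0195
grip_force: 49.9
```

Call:
servo_tool(moves="0 0 0.001 0 0.01;0 0 0.001 0 0.01;0 0 0.002 0 0.01;0 0 0.002 0 0.01;0 0 0.002 0 0.01")

```text
time: 12.17
position: [0.5361, 0.0039, 0.0646]
tool_rot: [0.771, 0.636, 0.0, 0.0]
ft_force: [-0.2, -0.4, -0.6]
grip_width: 0.0195
grip_force: 49.9
```

Call:
servo_tool(moves="0 0 0.001 0 0.01;0 0 0.001 0 0.01;0 0 0.001 0 0.01;0 0 0.001 0 0.01")

```text
time: 12.5
position: [0.5362, 0.0039, 0.0646]
tool_rot: [0.771, 0.636, 0.0, 0.0]
ft_force: [-0.9, -0.1, 5.1]
grip_width: 0.0197
grip_force: 49.9
```

Call:
servo_tool(moves="0 0 -0.001 0 0.035;0 0 -0.001 0 0.05;0 0 -0.001 0 0.05;0 0 -0.001 0 0.05;0 0 -0.005 0 0.05;0.003 0 -0.009 0 0.05;0.009 0 -0.009 0 0.05;0.015 0 -0.009 0 0.05;0.02 0 -0.009 0 0.05;0.02 0 -0.009 0 0.05")

```text
time: 13.33
position: [0.5399, 0.0249, 0.0725]
tool_rot: [0.771, 0.637, 0.0, -0.0]
ft_force: [-0.8, 0.3, -0.7]
grip_width: 0.0499
grip_force: 0.0
```

Run:
```python
from rig import cams,get_obs
import cv2,numpy as np
s=cams.camera("side");t=cams.camera("top")
f=lambda im,u,v,w,h:cv2.resize(im[v:v+h,u:u+w],(400,300),interpolation=cv2.INTER_CUBIC)
cv2.imwrite("pics/a5.png",np.hstack([f(s,270,220,112,84),f(t,300,170,120,90)]))
o=get_obs();print(o['position'],np.degrees(o['q'][0]-o['q'][5]),o['grip_width'],o['ft_force'])
```

```text
[0.53973147 0.02409999 0.07243755] -10.925781365211074 0.04966423614610822 [ 0.37264093 -0.30484257 -0.08118114]
```

View pics/a5.png

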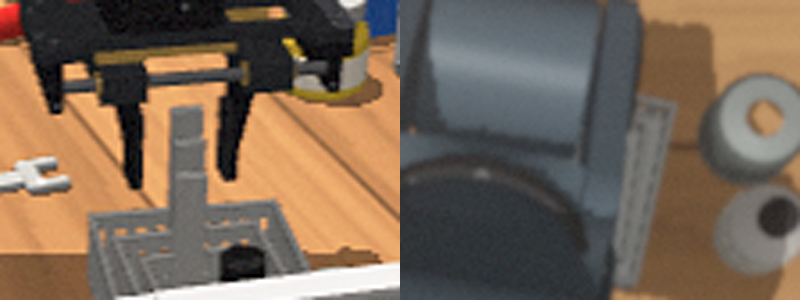

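Nest is seated with stepped rims and the fingers straddle the large strap (side crop (187,140)). Gripping at 60 N and lifting slowly.

Call:
servo_tool(moves="0 0 0 0 0.03;0 0 0 0 0.01;0 0 0 0 0.01;0 0 0 0 0.01;0 0 0 0 0.01;0 0 0 0 0.01", grip_force=60)

```text
time: 13.93
position: [0.5404, 0.0234, 0.0726]
tool_rot: [0.772, 0.636, 0.0, 0.0]
ft_force: [1.7, -0.3, -0.5]
grip_width: 0.0193
grip_force: 60.0
```

Call:
servo_tool(moves="0 0 -0.002 0 0.01;0 0 -0.005 0 0.01;0 0 -0.01 0 0.01;0 0 -0.017 0 0.01;0 0 -0.026 0 0.01;0 0 -0.036 0 0.01;0 0 -0.047 0 0.01;0 0 -0.058 0 0.01;0 0 -0.069 0 0.01;0 0 -0.08 0 0.01")

```text
time: 14.77
position: [0.5398, 0.0236, 0.1541]
tool_rot: [0.772, 0.636, 0.0, 0.0]
ft_force: [0.3, 0.5, -4.9]
grip_width: 0.0196
grip_force: 60.0
```

Call:
servo_tool(moves="0 0 -0.012 0 0.01;0 0 -0.025 0 0.01;0 0 -0.039 0 0.01;0 0 -0.054 0 0.01;0 0 -0.069 0 0.01;0 0 -0.084 0 0.01;0 0 -0.097 0 0.01;0 0 -0.107 0 0.01;0 0 -0.113 0 0.01;0 0 -0.116 0 0.01")

```text
time: 15.6
position: [0.5399, 0.0236, 0.2699]
tool_rot: [0.772, 0.636, 0.001, 0.001]
ft_force: [0.8, -1.4, -5.3]
grip_width: 0.0195
grip_force: 60.0
```

Call:
servo_tool(moves="0 0 0 0 0.01;0 0 0 0 0.01;0 0 0 0 0.01")

```text
time: 15.85
position: [0.5392, 0.0237, 0.2677]
tool_rot: [0.772, 0.636, -0.001, -0.001]
ft_force: [0.2, -0.6, -4.8]
grip_width: 0.0195
grip_force: 60.0
```

Run:
```python
from rig import cams,get_obs
import cv2,numpy as np
s=cams.camera("side");t=cams.camera("top")
cv2.imwrite("pics/s6.png",s);cv2.imwrite("pics/t6.png",t)
f=lambda im,u,v,w,h:cv2.resize(im[v:v+h,u:u+w],(400,300),interpolation=cv2.INTER_CUBIC)
cv2.imwrite("pics/a6.png",np.hstack([f(s,260,150,160,120),f(t,300,170,120,90)]))
o=get_obs();print(o['position'],np.degrees(o['q'][0]-o['q'][5]),o['grip_width'],o['ft_force'],o['moment'])
```

```text
[0.5393465  0.02362205 0.26769691] -10.986323724075914 0.019362425258802732 [-0.57084764  0.28807035 -5.67841448] [0.09380858 0.08661164 0.00259258]
```

View pics/a6.png

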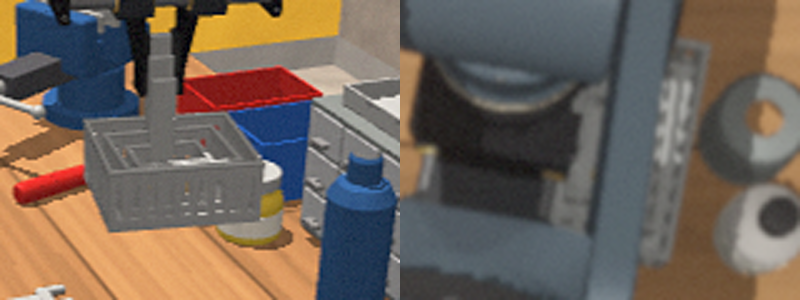

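Lifted whole nest. Checking level by comparing predicted corners (zero tilt) with the pictured ones: rim left (85,120), near (102,172), right (262,160), bottom near (108,232).

```bash
cat >> geo.py <<'E'
def corners(tcp,yaw,zb,tilt=0):
    t=np.radians(yaw);k=np.radians(tilt);x=np.array([np.cos(t),np.sin(t),0]);y0=np.array([-np.sin(t),np.cos(t),0]);z0=np.array([0,0,1.])
    y=y0*np.cos(k)+z0*np.sin(k); z=-y0*np.sin(k)+z0*np.cos(k)
    o=np.array([tcp[0],tcp[1],zb+.092])-y*.052-z*.092
    return {(sx,sy,h):o+x*sx*.06+y*sy*.052+z*h for sx in(-1,1) for sy in(-1,1) for h in(0,.05)}
E
python3 - <<'E'
from geo import *
for tilt in(0,3):
  print(tilt,{k:tuple(np.round((np.array(proj("side",X))-[260,150])*2.5).astype(int)) for k,X in corners((.5393,.0236),-11,.195,tilt).items()})
E
```

```text
0 {(-1, -1, 0): (np.int64(109), np.int64(234)), (-1, -1, 0.05): (np.int64(110), np.int64(174)), (-1, 1, 0): (np.int64(84), np.int64(177)), (-1, 1, 0.05): (np.int64(85), np.int64(121)), (1, -1, 0): (np.int64(261), np.int64(222)), (1, -1, 0.05): (np.int64(266), np.int64(163)), (1, 1, 0): (np.int64(224), np.int64(167)), (1, 1, 0.05): (np.int64(227), np.int64(112))}
3 {(-1, -1, 0): (np.int64(107), np.int64(237)), (-1, -1, 0.05): (np.int64(109), np.int64(179)), (-1, 1, 0): (np.int64(83), np.int64(174)), (-1, 1, 0.05): (np.int64(84), np.int64(119)), (1, -1, 0): (np.int64(258), np.int64(225)), (1, -1, 0.05): (np.int64(264), np.int64(168)), (1, 1, 0): (np.int64(222), np.int64(165)), (1, 1, 0.05): (np.int64(227), np.int64(111))}
```

Level to well under a degree. Carrying over at 195 mm underside height.

Call:
servo_tool(moves="-0.003 0 0 0 0.01;-0.008 0 0 0 0.01;-0.017 0.001 0 0 0.01;-0.028 0.001 0 -0.2 0.01;-0.042 0.002 0 -0.4 0.01;-0.059 0.002 0 -0.6 0.01;-0.079 0.003 0 -0.8 0.01;-0.099 0.004 0 -1 0.01;-0.119 0.005 0 -1.2 0.01;-0.139 0.006 0 -1.2 0.01")

```text
time: 16.78
position: [0.5186, -0.1161, 0.2686]
tool_rot: [0.765, 0.644, -0.0, 0.0]
ft_force: [-0.6, 0.1, -4.3]
grip_width: 0.0193
grip_force: 60.0
```

Call:
servo_tool(moves="-0.02 0 0 0 0.01;-0.04 0.001 0 -0.2 0.01;-0.06 0.001 0 -0.4 0.01;-0.08 0.002 0 -0.6 0.01;-0.098 0.002 0 -0.8 0.01;-0.114 0.002 0 -1 0.01;-0.127 0.003 0 -1.2 0.01;-0.136 0.003 0 -1.2 0.01;-0.141 0.003 0 -1.2 0.01;-0.143 0.003 0 -1.2 0.01")

```text
time: 17.62
position: [0.4976, -0.2562, 0.2684]
tool_rot: [0.758, 0.652, -0.0, -0.0]
ft_force: [-0.4, 0.3, -4.6]
grip_width: 0.0196
grip_force: 60.0
```

Call:
servo_tool(moves="0 0 0 0 0.01;0 0 0 0 0.01;0 0 0 0 0.01;0 0 0 0 0.01")

```text
time: 17.95
position: [0.498, -0.2546, 0.2686]
tool_rot: [0.758, 0.653, 0.0, -0.0]
ft_force: [-0.3, 0.1, -5.0]
grip_width: 0.0196
grip_force: 60.0
```

Run:
```python
from rig import cams,get_obs
import cv2,numpy as np
s=cams.camera("side");t=cams.camera("top")
f=lambda im,u,v,w,h:cv2.resize(im[v:v+h,u:u+w],(400,300),interpolation=cv2.INTER_CUBIC)
cv2.imwrite("pics/a7.png",np.hstack([f(s,290,180,200,150),f(t,424,172,176,132)]))
o=get_obs();print(o['position'],np.degrees(o['q'][0]-o['q'][5]),o['grip_width'],o['ft_force'],o['moment'])
from geo import *
p=o['position']
for h in(0,2): print({k:tuple(np.round((np.array(proj("side",X))-[290,180])*2)) for k,X in corners(p,-8.6,p[2]-.0726,h).items()})
```

```text
[ 0.4980455  -0.25487706  0.26861229] -8.529705534922329 0.019383435795055148 [ 0.90952455 -0.47406043 -4.37217026] [0.14319043 0.07670609 0.05069902]
{(-1, -1, 0): (np.float64(130.0), np.float64(305.0)), (-1, -1, 0.05): (np.float64(134.0), np.float64(246.0)), (-1, 1, 0): (np.float64(87.0), np.float64(227.0)), (-1, 1, 0.05): (np.float64(90.0), np.float64(172.0)), (1, -1, 0): (np.float64(284.0), np.float64(283.0)), (1, -1, 0.05): (np.float64(294.0), np.float64(226.0)), (1, 1, 0): (np.float64(227.0), np.float64(210.0)), (1, 1, 0.05): (np.float64(234.0), np.float64(157.0))}
{(-1, -1, 0): (np.float64(128.0), np.float64(307.0)), (-1, -1, 0.05): (np.float64(133.0), np.float64(250.0)), (-1, 1, 0): (np.float64(86.0), np.float64(225.0)), (-1, 1, 0.05): (np.float64(90.0), np.float64(171.0)), (1, -1, 0): (np.float64(282.0), np.float64(285.0)), (1, -1, 0.05): (np.float64(292.0), np.float64(229.0)), (1, 1, 0): (np.float64(225.0), np.float64(208.0)), (1, 1, 0.05): (np.float64(233.0), np.float64(156.0))}
```

View pics/a7.png

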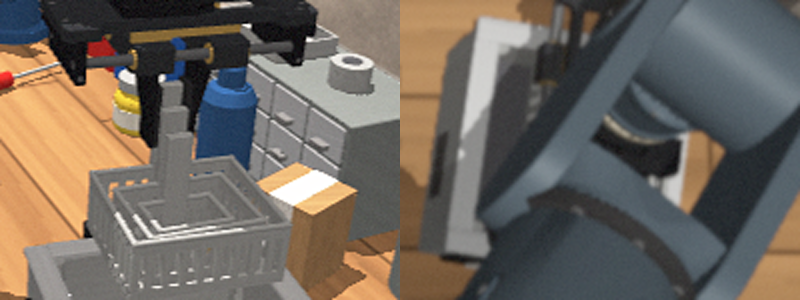

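Nest is over the tank, level: rim corners (90,173), (290,227) and (234,157) match the zero-tilt prediction. Cross-checking the tank centre in the side view, by ray casting from the first picture.

Run:
```python
from geo import *
import cv2
s=cv2.imread("pics/side0.png")
t=np.radians(-8.6);x=np.array([np.cos(t),np.sin(t),0]);y=np.array([-np.sin(t),np.cos(t),0])
for n,a,b in(("flange",.102,.0955),("mouth",.0825,.075)):
  P=[proj("side",np.array([.489,-.307,.155])+x*a*i+y*b*j) for i,j in((-1,1),(1,1),(1,-1),(-1,-1))]
  cv2.polylines(s,[np.round(np.array(P)).astype(np.int32)],True,(0,0,255),1)
cv2.imwrite("pics/s8.png",cv2.resize(s[275:395,290:490],(800,480),interpolation=cv2.INTER_CUBIC))
```

```text
(no output)
```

View pics/s8.png

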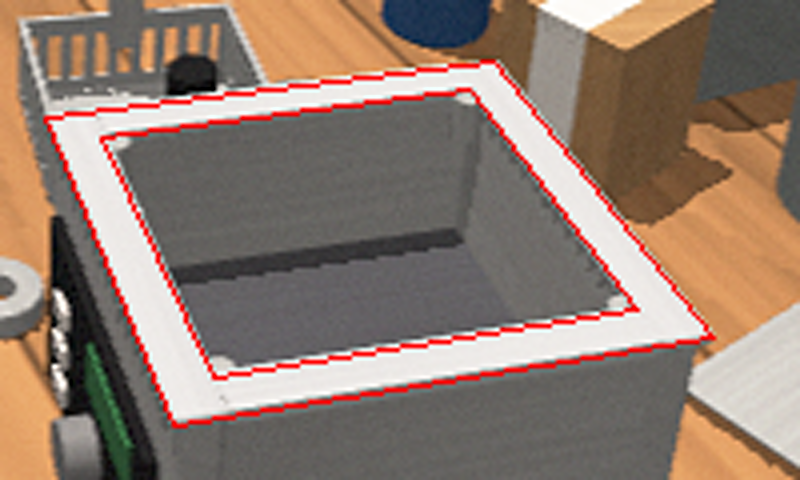

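The measured flange and mouth outlines lie right on the picture's edges. Lowering to the hover height.

Call:
servo_tool(moves="0 0 0.002 0 0.01;0 0 0.005 0 0.01;-0.001 -0.001 0.009 0 0.01;-0.001 -0.001 0.013 0 0.01;-0.001 -0.001 0.016 0 0.01;-0.001 -0.001 0.018 0 0.01;-0.001 -0.001 0.02 0 0.01;-0.001 -0.001 0.02 0 0.01;-0.001 -0.001 0.02 0 0.01;-0.001 -0.001 0.02 0 0.01")

```text
time: 18.88
position: [0.4969, -0.2564, 0.2487]
tool_rot: [0.758, 0.652, 0.0, 0.0]
ft_force: [0.6, -0.0, -4.4]
grip_width: 0.0195
grip_force: 60.0
```

Call:
servo_tool(moves="0 0 0 0 0.01;0 0 0 0 0.01;0 0 0 0 0.01;0 0 0 0 0.01;0 0 0 0 0.01;0 0 0 0 0.01")

```text
time: 19.38
position: [0.4967, -0.2563, 0.2486]
tool_rot: [0.758, 0.652, 0.0, 0.0]
ft_force: [0.1, 0.1, -4.8]
grip_width: 0.0195
grip_force: 60.0
```

```bash
python3 -c "
from rig import job
print(job.hand_in())"
```

```text
the job is handed in; nothing more can be done
None
```

The nest is handed in, held level and centred about 21 mm above the tank rim with the fittings in the small basket; I took no picture after the final 20 mm lowering, viewed 12 pictures (over the limit of 10), and followed the images in placing the medium basket's handle on the robot's left, where the text says right.

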